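# Shut down the air manifold

## Robot

A 6-joint arm with a two-finger parallel gripper is mounted at the origin on a cart in front of the work surface, level with it; the furniture and walls round the work are solid. World frame = base frame: x ahead of the robot, y to its left, z up, the work surface at z = 0. Lengths are in m, angles in rad, forces in N, time in s.
With the tool pointing down it reaches from about 0.35 to 0.975 m from the base axis. Payload 4.9 kg.
Tool frame: the origin (TCP) lies at the very end of the fingers, on their centre line; the grasp point (between the pads) lies manip.grip_point_offset behind it (manip.grip_point_offset is the distance from the TCP to the grasp point, in m); z points along the fingers, y is the direction in which the jaws open and shut (so a half turn about z gives the same grasp; the last joint's range is limited). The gripper opens to 85 mm and grips with 20 to 120 N. Pads are 22 mm wide; open, the fingers measure 114 mm over their backs; the gripper's body (76 mm by 85 mm) begins 54 mm behind the grasp point. The pads swing forward as they close: fully open they stand 13 mm farther back than shut.
Start: joints at [-1.341, 0.053, 1.613, -0, 1.476, -0.119], TCP at [0.214, -0.587, 0.231] pointing down, gripper open.
Joint ranges: [-3.01, 3.01], [-1.01, 2.22], [0.06, 2.58], [-1.02, 4.17], [0.09, 2.62], [-3.14, 3.14]. Speed limits (rad/s): [2.57, 2.57, 3.14, 3.14, 3.14, 3.14].

## Interface

Orientations are given as a unit quaternion [w, x, y, z].
In Python, from plant import status, grab_frame, camera_params, ticket, boxes_of, outline_of, manip gives the robot as it stands. The module is installed in compiled form; this text tells all that it offers.
- The arm moves only by the tool play_rows, never from a script. Its argument "deltas" is a list of rows, each a list of 2 entries, a list of its own where there are three numbers: the shift along the world's x, y, z in m, then the turn about the world's z in rad. A call has 1 to 5 rows; each row is the pose to reach, as a shift and turn from the pose commanded when the call began; what a row does not reach only later rows make up. A row lasts 1/8 s, in which the tool goes at most 62.5 mm and 10.7 degrees, less where a joint would pass 70% of its speed; a pose out of reach is approached as far as the arm can. A call with a gripper value outside its range is refused whole. "grip" is the opening, from -1 (shut) to 1 (fully open), set as the call begins (left out, the last holds). The fingers move at their own pace and stop on an object; the grip force is fixed at half the most. Time passes only in rows, so rows that repeat a pose let the fingers close. It gives the time, the measured TCP pose, the force and the opening at its end, in the units of the state.
- status.state(): the state, without advancing time (a new reading comes with each control period).
- grab_frame(name): name is "side" or "top" or "wrist"; returns (picture, depth): 480x640x3 uint8, blue, green, red; 480x640 float32, m along the optical axis (not along the pixel's ray), 0 where there is no reading.
- camera_params(name): a dict with "mtx" (3x3 intrinsics, pixels), "distortion" ([k1, k2, p1, p2, k3] as OpenCV has them; the pictures are not rectified), "world_from_camera" (4x4, takes a point from camera to world coordinates). Camera axes: x right, y up, looking along -z (the intrinsics and any distortion apply to the point x, -y, -z); pixel columns grow to the right and rows downward; lengths in m; the calibration is good to about 2 mm. A picture is of the moment at which its call begins: read the wrist's pose just before it. camera_params takes no time and is no camera call; for the wrist camera it gives the pose at the moment of the call.
- ticket.job_done(): hands the job in, once; it reports no verdict.
Trained networks look in the newest picture that a camera, given by its name, has taken for a name from the list of things; names that differ only in an ending like _2 or _b are one class to them, and where a whole thing is asked for, a point or a joint stands for the part that bears it (a point fixed in the world has none). Each returns a list of dicts, best first, with "confidence" (0 to 1); they miss things now and then, are a little off and sometimes report something else, mostly with a low value. They report only what shows in the picture. A call takes as long as a camera call.
- boxes_of(camera, name): "box" ([left, top, right, bottom] in pixels, round what is visible of it).
- outline_of(camera, name): "region" (480x640 bool, what is visible of it) and "box" ([left, top, right, bottom] in pixels, round what is visible of it).
The state is a dict: "time": time; "joint_pos": joint angles; "joint_vel": joint speeds; "joint_efforts": joint torques, N m; "tool_pos": TCP position; "tool_rot": TCP orientation; "contact_force": force on the tool from outside, world axes, zero at the start; "ft_torque": the same for the moment, N m; "gripper_width": opening from 0.0 (shut) to 1.0 (fully open).
Only numpy, scipy, OpenCV 4.12 (cv2) and the standard library are available. Lean on these libraries where they do the work, as an engineer would, in place of code of your own. Each camera call takes 0.05 s, during which the arm holds its last target.

## Task

Shut the bench's compressed-air manifold down for the night: push in the blue knob, then the yellow knob and last the red main knob, each with a light push straight down until it is fully home. Leave the green vent knob out as it is, do not pull any knob out, and do not pick up or shift any of the tools lying about.

Things in the scene. Friction and masses are not known exactly. Their poses are not given: they have to be found in the camera images.
- manifold: Compressed-air manifold fixed to the bench: an aluminium rail 46 mm wide (its x), 320 mm long (its y) and 32 mm high that carries four push-pull valves in a row along its y, 80 mm apart; brass fittings and a small gauge stick out 45 mm in front (-x). Origin: centre of its underside, on the bench top. It stands turned by up to 0.35 rad.
- blue_valve: Valve with the blue knob: outlet valve (first). Grey block 44x44x26 mm standing on the rail, with a steel collar (29 mm wide, 8 mm high) on top and the knob above that; origin: centre of the block's underside, 32 mm above the bench. The colours stand in any order along the rail.
- blue_knob (a joint): Position of the blue knob along its vertical stem, in m, growing as it is pushed down: it starts within 0.002 of 0 (out); 0.010 is fully in, down on its collar (the collar itself is sprung and sinks about 1 mm for every 5 N of push, up to 7 mm, and comes back up); -0.006 is pulled right out. It has no spring: it slides against a friction of about 4 N and stays where it is left.
- blue_top (a point): Centre of the flat top of the blue plastic mushroom knob (36 mm across, flat part 30 mm, cap 15 mm thick); it moves with the knob: about 95 mm above the bench when out, 85 mm when fully in, where the underside of the cap sits on the 4 mm high black rubber ring on the collar.
- yellow_valve: Valve with the yellow knob: outlet valve (second). Grey block 44x44x26 mm standing on the rail, with a steel collar (29 mm wide, 8 mm high) on top and the knob above that; origin: centre of the block's underside, 32 mm above the bench. The colours stand in any order along the rail.
- yellow_knob (a joint): Position of the yellow knob along its vertical stem, in m, growing as it is pushed down: it starts within 0.002 of 0 (out); 0.010 is fully in, down on its collar (the collar itself is sprung and sinks about 1 mm for every 5 N of push, up to 7 mm, and comes back up); -0.006 is pulled right out. It has no spring: it slides against a friction of about 4 N and stays where it is left.
- yellow_top (a point): Centre of the flat top of the yellow plastic mushroom knob (36 mm across, flat part 30 mm, cap 15 mm thick); it moves with the knob: about 95 mm above the bench when out, 85 mm when fully in, where the underside of the cap sits on the 4 mm high black rubber ring on the collar.
- red_valve: Valve with the red knob: main valve (last). Grey block 44x44x26 mm standing on the rail, with a steel collar (29 mm wide, 8 mm high) on top and the knob above that; origin: centre of the block's underside, 32 mm above the bench. The colours stand in any order along the rail.
- red_knob (a joint): Position of the red knob along its vertical stem, in m, growing as it is pushed down: it starts within 0.002 of 0 (out); 0.010 is fully in, down on its collar (the collar itself is sprung and sinks about 1 mm for every 5 N of push, up to 7 mm, and comes back up); -0.006 is pulled right out. It has no spring: it slides against a friction of about 4 N and stays where it is left.
- red_top (a point): Centre of the flat top of the red plastic mushroom knob (36 mm across, flat part 30 mm, cap 15 mm thick); it moves with the knob: about 95 mm above the bench when out, 85 mm when fully in, where the underside of the cap sits on the 4 mm high black rubber ring on the collar.
- green_valve: Valve with the green knob: vent valve, which stays out. Grey block 44x44x26 mm standing on the rail, with a steel collar (29 mm wide, 8 mm high) on top and the knob above that; origin: centre of the block's underside, 32 mm above the bench. The colours stand in any order along the rail.
- green_knob (a joint): Position of the green knob along its vertical stem, in m, growing as it is pushed down: it starts within 0.002 of 0 (out); 0.010 is fully in, down on its collar (the collar itself is sprung and sinks about 1 mm for every 5 N of push, up to 7 mm, and comes back up); -0.006 is pulled right out. It has no spring: it slides against a friction of about 4 N and stays where it is left.
- green_top (a point): Centre of the flat top of the green plastic mushroom knob (36 mm across, flat part 30 mm, cap 15 mm thick); it moves with the knob: about 95 mm above the bench when out, 85 mm when fully in, where the underside of the cap sits on the 4 mm high black rubber ring on the collar.
- screwdriver_1: Loose bystander: blue-handled screwdriver 26x185x27 mm, lying in front of the manifold; origin: centre of its underside.
- spoke_key: Loose bystander: red round spoke key 34x43x9 mm, lying in front of the manifold; origin: centre of its underside.
- mini_torch: Loose bystander: black pocket torch 25x96x25 mm, lying behind the manifold; origin: centre of its underside.
- tape_blue: Loose bystander: roll of blue tape 62x62x19 mm, lying behind the manifold; origin: centre of its underside.
- brush: Loose bystander: teal brush with black bristles 18x175x24 mm, lying beyond the manifold's left (+y) end; origin: centre of its underside.

How it is judged:
By the outcome, as a careful person would: the job done as asked, in the order asked, and still so for the second after the job is handed in, with the robot touching nothing.
It also fails if it takes over 38 s, if anything falls off the work surface, if the arm or the gripper's body presses on something with over 40 N, if the wrist force passes 120 N, or if a joint passes its speed limit or range.

## Working session

There is one attempt and no reset: what is moved stays moved. The work goes in short steps, Python scripts to look and compute and a tool call to move; the robot and the scene stay as the last step left them, time stands still between calls to the robot, and variables do not carry over. Pictures are saved under pics/ and viewed, and the job is handed in when it is done.

Besides the shell and the picture viewer there is one more tool, called after "Call:" as name(argument=value, ...) on one line, values as JSON. play_rows: Moves the arm, as the interface text tells. Its arguments: {"type":"object","properties":{"deltas":{"type":"array"},"grip":{"type":"number"}},"required":["deltas"]}

```bash
mkdir -p pics; ls
python3 - <<'E'
from plant import status, grab_frame, camera_params, manip
import cv2,json
s=status.state();print(s); print(manip.grip_point_offset)
for n in ("top","side"):
    p,d=grab_frame(n); cv2.imwrite(f"pics/{n}0.png",p); 
    import numpy as np; np.save(f"pics/{n}0.npy",d)
    print(n,camera_params(n))
E
```

```text
pics
{'time': 0.0, 'joint_pos': array([-1.34100154e+00,  5.33261892e-02,  1.61431875e+00, -2.43643609e-05,
        1.47602271e+00, -1.18971104e-01]), 'joint_vel': array([ 0.00153281,  0.00046955, -0.00074262,  0.00030361,  0.00039575,
        0.00070197]), 'joint_efforts': array([-1.23984140e-03, -3.93684053e+01, -3.70180106e+01, -1.51441332e-04,
        7.11461005e-03,  1.26218328e-05]), 'tool_pos': array([ 0.21345041, -0.58673982,  0.23006727]), 'tool_rot': array([-1.03523001e-03,  9.84833053e-01,  1.73501528e-01, -6.95677332e-05]), 'contact_force': array([-0.30149885,  0.25264788, -1.15100032]), 'ft_torque': array([-0.00783676,  0.08693061, -0.03901617]), 'gripper_width': 1.003464154029069}
0.0187
top {'mtx': array([[596.86118154,   0.        , 314.37689394],
       [  0.        , 596.86118154, 237.88766964],
       [  0.        ,   0.        ,   1.        ]]), 'distortion': array([-0.08621494,  0.        ,  0.        ,  0.        ,  0.        ]), 'world_from_camera': array([[-0.02647697,  0.99564502, -0.08938661,  0.43760957],
       [-0.99963291, -0.0268844 , -0.00335696,  0.10352915],
       [-0.00574545,  0.08926492,  0.99599135,  1.33987388],
       [ 0.        ,  0.        ,  0.        ,  1.        ]])}
side {'mtx': array([[581.61256536,   0.        , 317.08262578],
       [  0.        , 581.61256536, 247.73854898],
       [  0.        ,   0.        ,   1.        ]]), 'distortion': array([0.03628303, 0.        , 0.        , 0.        , 0.        ]), 'world_from_camera': array([[ 0.9832058 ,  0.12072671, -0.13686275,  0.38489362],
       [-0.18198855,  0.59246153, -0.78477354, -0.75918721],
       [-0.01365722,  0.79650135,  0.60448249,  0.7425098 ],
       [ 0.        ,  0.        ,  0.        ,  1.        ]])}
```

View pics/top0.png

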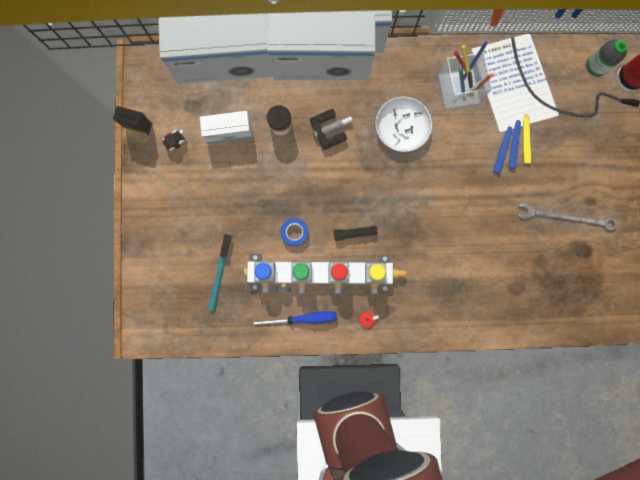

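View pics/side0.png

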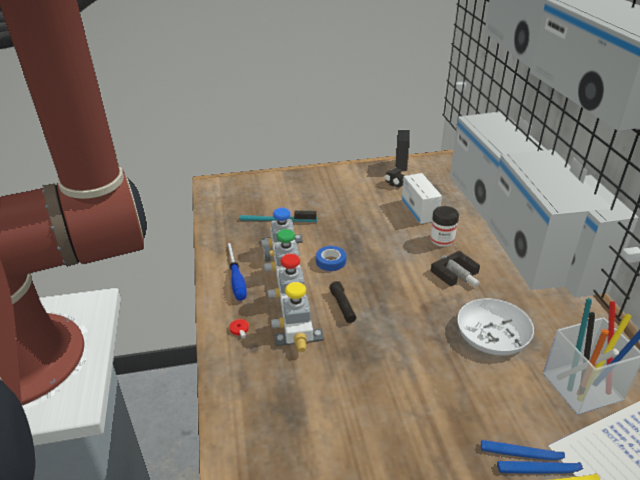

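The top view shows the row of knobs: blue (263,271), green (301,271), red (339,271), yellow (377,271). Next I measure them in both cameras.

```bash
cat > h.py <<'E'
import numpy as np, cv2
from plant import camera_params
def ray(cp,u,v):
    q=cv2.undistortPoints(np.array([[[u,v]]],float),cp["mtx"],cp["distortion"])[0,0]
    d=np.array([q[0],-q[1],-1.0]); T=cp["world_from_camera"]
    return T[:3,3],T[:3,:3]@d
def at_z(cp,u,v,z):
    o,d=ray(cp,u,v); return o+d*(z-o[2])/d[2]
def pts(cp,mask,depth):
    v,u=np.nonzero(mask&(depth>0)); 
    q=cv2.undistortPoints(np.stack([u,v],1)[:,None].astype(float),cp["mtx"],cp["distortion"])[:,0]
    z=depth[v,u]; P=np.stack([q[:,0]*z,-q[:,1]*z,-z],1); T=cp["world_from_camera"]
    return P@T[:3,:3].T+T[:3,3]
E
python3 - <<'E'
from h import *
from plant import outline_of,boxes_of
for c in ("top","side"):
    cp=camera_params(c); d=np.load(f"pics/{c}0.npy")
    for k in ("blue","green","red","yellow"):
        r=outline_of(c,k+"_knob")
        for x in r[:2]:
            m=x["region"]; P=pts(cp,m,d); zt=np.percentile(P[:,2],80)
            T=P[P[:,2]>zt-0.006]
            l,t,rr,b=x["box"]
            print(c,k,round(x["confidence"],2),np.round(x["box"],1),m.sum(),"zpct",np.round(np.percentile(P[:,2],[10,50,80,95]),4),"topc",T.mean(0).round(4),"mid",((T.max(0)+T.min(0))/2).round(4),"boxctr@.09",at_z(cp,(l+rr)/2,(t+b)/2,.09).round(4))
E
```

```text
top blue 0.57 [253.8 260.9 271.7 281.3] 225 zpct [0.0896 0.0933 0.0955 0.0975] topc [0.4842 0.2176 0.0937] mid [0.4841 0.2179 0.0947] boxctr@.09 [0.4829 0.2177 0.09  ]
top green 0.58 [290.9 263.7 308.1 282.3] 239 zpct [0.0904 0.0956 0.0983 0.1   ] topc [0.4813 0.1383 0.0964] mid [0.4809 0.1375 0.0977] boxctr@.09 [0.4769 0.1408 0.09  ]
top red 0.78 [331.  259.1 347.2 281.7] 264 zpct [0.0612 0.0963 0.0987 0.101 ] topc [0.4784 0.0586 0.0972] mid [0.4786 0.0583 0.0981] boxctr@.09 [0.4801 0.0578 0.09  ]
top red 0.18 [252.4 264.4 268.8 278.6] 211 zpct [0.0903 0.0935 0.0956 0.0976] topc [0.4839 0.2181 0.0938] mid [0.4841 0.2179 0.0947] boxctr@.09 [0.4821 0.2222 0.09  ]
top yellow 0.75 [327.1 262.2 349.7 281. ] 238 zpct [0.0921 0.0967 0.099  0.1011] topc [0.4788 0.0586 0.0974] mid [0.4786 0.0583 0.0983] boxctr@.09 [0.4776 0.0594 0.09  ]
top yellow 0.47 [369.1 262.2 383.7 279.2] 210 zpct [0.093  0.0961 0.0985 0.1008] topc [ 0.4751 -0.0213  0.0966] mid [ 0.4755 -0.0219  0.0977] boxctr@.09 [ 0.4773 -0.0202  0.09  ]
side blue 0.65 [277.3 256.1 301.  270. ] 257 zpct [0.0882 0.0957 0.0974 0.0984] topc [0.4777 0.055  0.096 ] mid [0.4778 0.0584 0.0957] boxctr@.09 [0.4752 0.0532 0.09  ]
side blue 0.47 [274.3 209.2 288.5 223.2] 159 zpct [0.0863 0.0918 0.0933 0.0946] topc [0.4834 0.2133 0.0919] mid [0.4832 0.2155 0.0915] boxctr@.09 [0.4816 0.2049 0.09  ]
side green 0.48 [275.5 228.5 297.9 244.4] 195 zpct [0.0877 0.0944 0.0962 0.0972] topc [0.4807 0.1341 0.0948] mid [0.4808 0.1351 0.0941] boxctr@.09 [0.4823 0.1345 0.09  ]
side red 0.83 [278.2 254.9 300.6 270.8] 290 zpct [0.0712 0.0951 0.0972 0.0984] topc [0.4777 0.0552 0.096 ] mid [0.4784 0.0584 0.0955] boxctr@.09 [0.4757 0.0537 0.09  ]
side yellow 0.68 [286.3 285.9 308.1 301.7] 286 zpct [0.089  0.0953 0.0965 0.0978] topc [ 0.475  -0.0247  0.0953] mid [ 0.4756 -0.0223  0.0947] boxctr@.09 [ 0.4765 -0.0314  0.09  ]
```

Both cameras agree. The knobs are at blue (0.484, 0.2175), red (0.4785, 0.0585) and yellow (0.475, -0.0215), with tops near 0.095. I'll move above blue with the fingers shut.

Call:
play_rows(deltas=[[[0.03,0.04,0],0],[[0.06,0.09,0],0],[[0.09,0.14,0],0],[[0.12,0.19,0],0],[[0.15,0.24,0],0]], grip=-1)

```text
time: 1.12
tool_pos: [0.3643, -0.3457, 0.2316]
tool_rot: [0.0, 0.985, 0.173, 0.0]
contact_force: [1.0, -0.7, -0.2]
gripper_width: 0.005
```

Call:
play_rows(deltas=[[[0.02,0.055,0],0],[[0.04,0.11,0],0],[[0.06,0.165,0],0],[[0.08,0.22,0],0],[[0.09,0.275,0],0]])

```text
time: 1.75
tool_pos: [0.4541, -0.0705, 0.2317]
tool_rot: [0.0, 0.985, 0.174, 0.0]
contact_force: [0.5, -1.1, -0.6]
gripper_width: -0.001
```

Call:
play_rows(deltas=[[[0.01,0.055,0],0],[[0.02,0.11,0],0],[[0.03,0.165,-0.02],0],[[0.03,0.22,-0.04],0],[[0.03,0.275,-0.06],0]])

```text
time: 2.38
tool_pos: [0.4836, 0.2046, 0.1711]
tool_rot: [0.0, 0.985, 0.174, 0.001]
contact_force: [0.6, -0.0, -0.7]
gripper_width: -0.0
```

Call:
play_rows(deltas=[[[0,0.01,0],0],[[0,0.014,0],0],[[0,0.014,0],0]])

```text
time: 2.75
tool_pos: [0.4843, 0.2159, 0.1723]
tool_rot: [0.0, 0.985, 0.173, 0.001]
contact_force: [-0.9, -0.4, -0.9]
gripper_width: 0.001
```

Call:
play_rows(deltas=[[[0,0.001,-0.025],0],[[0,0.001,-0.05],0],[[0,0.001,-0.067],0],[[0,0.001,-0.067],0]])

```text
time: 3.25
tool_pos: [0.483, 0.2166, 0.1032]
tool_rot: [0.0, 0.985, 0.173, -0.001]
contact_force: [0.4, -0.6, 0.5]
gripper_width: -0.002
```

Run:
```python
from plant import status, grab_frame
import cv2,numpy as np
for n in ("top","side","wrist"):
    p,d=grab_frame(n); np.save(f"pics/{n}1.npy",d); cv2.imwrite(f"pics/{n}1.png",p)
    if n!="wrist":
        x,y=(263,271) if n=="top" else (285,225)
        c=p[y-60:y+60,x-60:x+60]; cv2.imwrite(f"pics/{n}1c.png",cv2.resize(c,None,fx=4,fy=4))
s=status.state();print(s["tool_pos"],s["contact_force"])
```

```text
[0.48457144 0.21759334 0.10562848] [-0.2261927   0.47843584 -0.47447484]
```

View pics/side1c.png

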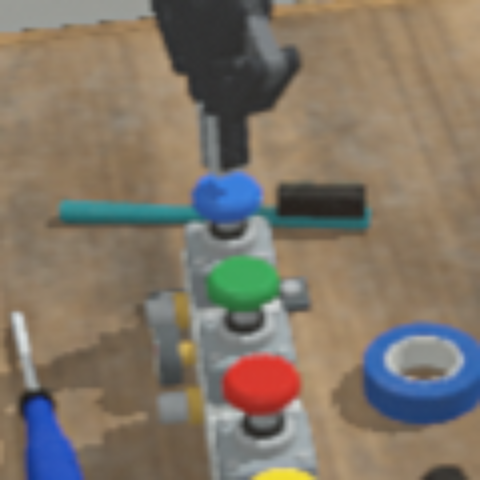

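View pics/wrist1.png

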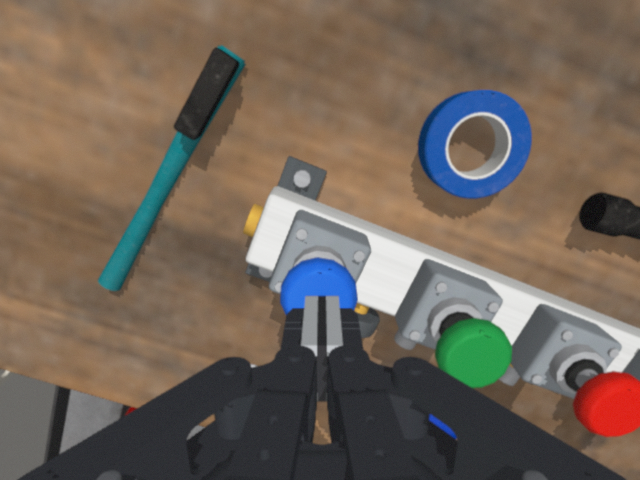

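The shut fingertips are centred over the blue knob: tip at about (322,300) and knob at (320,297) in the wrist view. I'll go down slowly.

Call:
play_rows(deltas=[[[0,0,-0.004],0],[[0,0,-0.008],0],[[0,0,-0.01],0],[[0,0,-0.012],0],[[0,0,-0.012],0]])

```text
time: 4.03
tool_pos: [0.4835, 0.2177, 0.0925]
tool_rot: [-0.0, 0.985, 0.174, -0.0]
contact_force: [-1.3, 0.4, 2.2]
gripper_width: 0.0
```

Call:
play_rows(deltas=[[[0,0,-0.002],0],[[0,0,-0.004],0],[[0,0,-0.005],0],[[0,0,-0.005],0]])

```text
time: 4.53
tool_pos: [0.4836, 0.2177, 0.0873]
tool_rot: [-0.0, 0.985, 0.174, 0.0]
contact_force: [-2.3, 0.6, 2.8]
gripper_width: -0.002
```

Call:
play_rows(deltas=[[[0,0,-0.001],0],[[0,0,-0.002],0],[[0,0,-0.002],0]])

```text
time: 4.9
tool_pos: [0.4836, 0.2177, 0.0853]
tool_rot: [-0.0, 0.985, 0.174, 0.0]
contact_force: [-1.3, 0.6, 4.0]
gripper_width: -0.0
```

Call:
play_rows(deltas=[[[0,0,-0.001],0],[[0,0,-0.001],0]])

```text
time: 5.15
tool_pos: [0.4837, 0.2177, 0.0843]
tool_rot: [-0.0, 0.985, 0.174, 0.0]
contact_force: [-0.5, 0.9, 3.9]
gripper_width: -0.002
```

Call:
play_rows(deltas=[[[0,0,-0.001],0],[[0,0,-0.001],0]])

```text
time: 5.4
tool_pos: [0.4837, 0.2177, 0.0837]
tool_rot: [-0.0, 0.985, 0.174, 0.0]
contact_force: [-1.3, -0.6, 5.8]
gripper_width: -0.001
```

Call:
play_rows(deltas=[[[0,0,-0.001],0],[[0,0,-0.001],0]])

```text
time: 5.65
tool_pos: [0.4838, 0.2177, 0.0832]
tool_rot: [-0.0, 0.985, 0.174, -0.0]
contact_force: [-4.0, -0.3, 8.7]
gripper_width: 0.003
```

Call:
play_rows(deltas=[[[0,0,-0.001],0],[[0,0,-0.001],0]])

```text
time: 5.9
tool_pos: [0.4838, 0.2177, 0.0827]
tool_rot: [0.0, 0.985, 0.174, -0.0]
contact_force: [-5.1, -0.4, 10.0]
gripper_width: -0.002
```

Call:
play_rows(deltas=[[[0,0,-0.001],0],[[0,0,-0.001],0]])

```text
time: 6.15
tool_pos: [0.4838, 0.2178, 0.0821]
tool_rot: [0.0, 0.985, 0.174, -0.0]
contact_force: [-6.1, -1.8, 14.1]
gripper_width: 0.002
```

Above the 4 N of friction, force rises about 5 N per mm, so the knob is on the collar. I'll lift and check.

Call:
play_rows(deltas=[[[0,0,0.005],0],[[0,0,0.02],0],[[0,0,0.05],0],[[0,-0.04,0.08],0],[[0,-0.1,0.08],0]])

```text
time: 6.78
tool_pos: [0.4857, 0.1175, 0.1641]
tool_rot: [0.0, 0.985, 0.175, 0.004]
contact_force: [0.0, -0.5, -0.8]
gripper_width: 0.001
```

Call:
play_rows(deltas=[[[0,-0.05,0],0],[[-0.005,-0.1,0],0],[[-0.009,-0.139,0],0],[[-0.009,-0.139,0],0]])

```text
time: 7.28
tool_pos: [0.4745, -0.0234, 0.1606]
tool_rot: [0.0, 0.985, 0.171, 0.0]
contact_force: [0.8, 0.1, 0.5]
gripper_width: -0.001
```

Run:
```python
from h import *
from plant import status, grab_frame
s=status.state();print(s["time"],s["tool_pos"],s["contact_force"])
p,d=grab_frame("side"); cp=camera_params("side"); np.save("pics/side2.npy",d); cv2.imwrite("pics/side2.png",p)
d0=np.load("pics/side0.npy")
c=p[180:340,190:400]; cv2.imwrite("pics/side2c.png",cv2.resize(c,None,fx=3.5,fy=3.5))
for k,(u,v) in dict(blue=(281,214),green=(285,236),red=(290,261),yellow=(296,290)).items():
    m=np.zeros(d.shape,bool); m[v-3:v+3,u-4:u+4]=1
    print(k,pts(cp,m,d0).mean(0).round(4),pts(cp,m,d).mean(0).round(4))
```

```text
7.275 [ 0.47446799 -0.02343514  0.16057609] [0.75754932 0.06912868 0.5231292 ]
blue [0.4808 0.2112 0.0924] [ 0.4575 -0.0238  0.2499]
green [0.4778 0.1308 0.0956] [0.4658 0.0181 0.1775]
red [0.4759 0.0516 0.0971] [0.4724 0.021  0.1213]
yellow [ 0.4746 -0.0268  0.096 ] [ 0.4746 -0.0267  0.0959]
```

View pics/side2c.png

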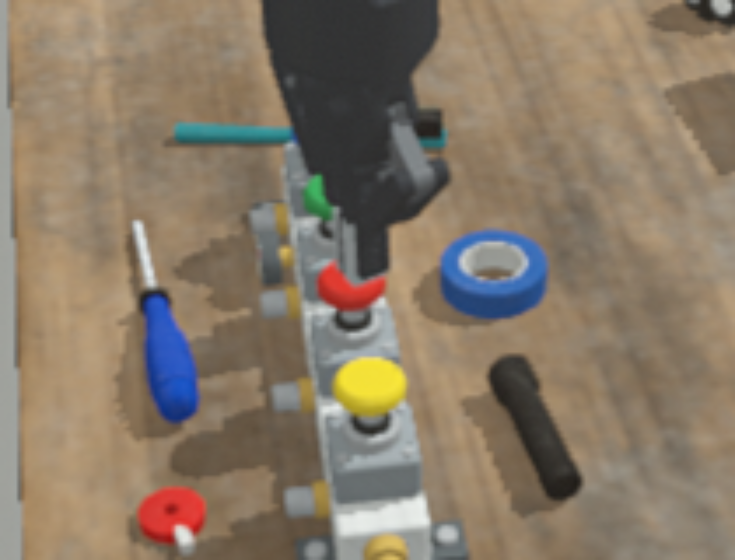

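The arm hides blue in the side view; the top view should show it.

Run:
```python
from h import *
from plant import status, grab_frame
p,d=grab_frame("top"); cp=camera_params("top"); cv2.imwrite("pics/top2.png",cv2.resize(p[220:340,200:420],None,fx=3.5,fy=3.5))
d0=np.load("pics/top0.npy")
for k,(u,v) in dict(blue=(263,271),green=(301,271),red=(339,271),yellow=(377,271)).items():
    m=np.zeros(d.shape,bool); m[v-4:v+4,u-4:u+4]=1
    a=pts(cp,m,d0);b=pts(cp,m,d)
    print(k,a.mean(0).round(4),b.mean(0).round(4) if len(b) else None)
p,d=grab_frame("wrist"); cv2.imwrite("pics/wrist2.png",p)
```

```text
blue [0.484  0.2179 0.094 ] [0.4842 0.2185 0.0856]
green [0.4818 0.1384 0.0965] [0.4818 0.1384 0.0963]
red [0.4797 0.0594 0.0976] [0.4797 0.0594 0.0972]
yellow [ 0.4775 -0.0198  0.0968] [0.4653 0.018  0.4786]
```

View pics/top2.png

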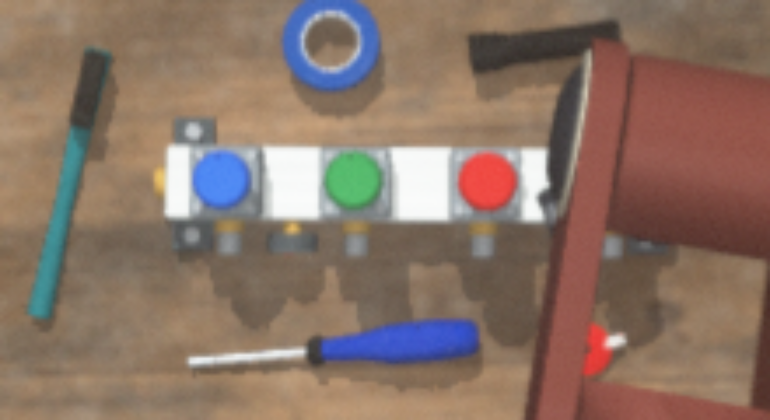

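View pics/wrist2.png

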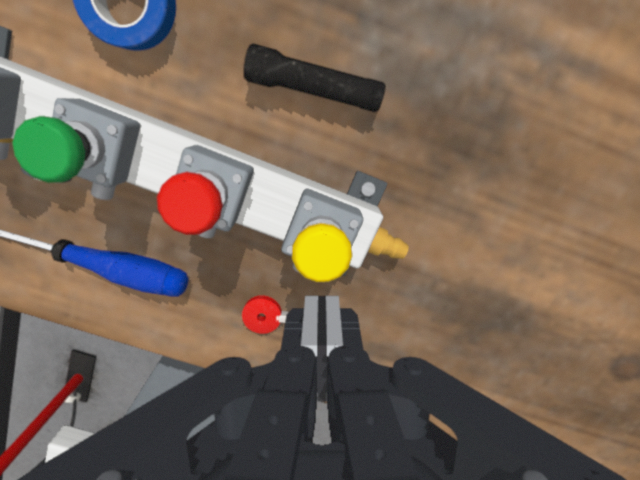

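Blue now reads 0.0856 (was 0.094), and green and red are unchanged. Yellow is next.

Call:
play_rows(deltas=[[[0,0,-0.025],0],[[0,0,-0.05],0],[[0,0,-0.06],0],[[0,0,-0.06],0]])

```text
time: 7.92
tool_pos: [0.4742, -0.0206, 0.0998]
tool_rot: [-0.0, 0.985, 0.174, -0.001]
contact_force: [0.3, -0.1, 0.7]
gripper_width: -0.003
```

Run:
```python
from plant import status
s=status.state();print(s["tool_pos"],s["contact_force"])
```

```text
[ 0.47422485 -0.02055585  0.09975102] [ 0.29359689 -0.1306038   0.67412191]
```

Call:
play_rows(deltas=[[[0.001,-0.001,-0.003],0],[[0.001,-0.001,-0.006],0],[[0.001,-0.001,-0.008],0],[[0.001,-0.001,-0.01],0],[[0.001,-0.001,-0.01],0]])

```text
time: 8.55
tool_pos: [0.4765, -0.0225, 0.091]
tool_rot: [0.0, 0.985, 0.173, 0.001]
contact_force: [1.1, -0.2, 3.1]
gripper_width: 0.001
```

Call:
play_rows(deltas=[[[0,0,-0.0015],0],[[0,0,-0.003],0],[[0,0,-0.003],0]])

```text
time: 8.93
tool_pos: [0.4757, -0.0224, 0.0873]
tool_rot: [0.0, 0.985, 0.174, 0.0]
contact_force: [1.8, -0.2, 4.2]
gripper_width: -0.001
```

Call:
play_rows(deltas=[[[0,0,-0.001],0],[[0,0,-0.002],0],[[0,0,-0.002],0]])

```text
time: 9.3
tool_pos: [0.4755, -0.0224, 0.0852]
tool_rot: [0.0, 0.985, 0.174, -0.0]
contact_force: [2.0, -0.6, 3.2]
gripper_width: -0.004
```

Call:
play_rows(deltas=[[[0,0,-0.001],0],[[0,0,-0.002],0],[[0,0,-0.002],0]])

```text
time: 9.68
tool_pos: [0.4756, -0.0224, 0.0837]
tool_rot: [0.0, 0.985, 0.174, -0.0]
contact_force: [0.6, -0.8, 6.5]
gripper_width: -0.006
```

Call:
play_rows(deltas=[[[0,0,-0.001],0],[[0,0,-0.001],0]])

```text
time: 9.93
tool_pos: [0.4756, -0.0224, 0.0831]
tool_rot: [0.0, 0.985, 0.174, -0.0]
contact_force: [-0.7, -0.4, 8.8]
gripper_width: -0.004
```

Call:
play_rows(deltas=[[[0,0,-0.001],0],[[0,0,-0.001],0]])

```text
time: 10.18
tool_pos: [0.4757, -0.0224, 0.0826]
tool_rot: [0.0, 0.985, 0.174, -0.0]
contact_force: [-1.4, -0.7, 11.6]
gripper_width: -0.001
```

Call:
play_rows(deltas=[[[0,0,-0.001],0],[[0,0,-0.001],0]])

```text
time: 10.42
tool_pos: [0.4758, -0.0225, 0.082]
tool_rot: [0.0, 0.985, 0.174, -0.0]
contact_force: [-3.0, 0.4, 14.0]
gripper_width: 0.003
```

Call:
play_rows(deltas=[[[0,0,0.005],0],[[0,0,0.02],0],[[0,0,0.05],0],[[0,0.04,0.08],0],[[0.003,0.08,0.08],0]])

```text
time: 11.05
tool_pos: [0.4796, 0.0583, 0.1632]
tool_rot: [0.0, 0.985, 0.173, 0.002]
contact_force: [-0.1, -0.0, -0.4]
gripper_width: -0.001
```

Call:
play_rows(deltas=[[[0,0.06,0],0],[[0,0.12,0],0],[[0,0.18,0],0],[[0,0.22,0],0],[[0,0.22,0],0]])

```text
time: 11.68
tool_pos: [0.4773, 0.2795, 0.1596]
tool_rot: [0.0, 0.984, 0.175, -0.001]
contact_force: [0.1, -0.8, 0.2]
gripper_width: 0.004
```

Run:
```python
from h import *
from plant import status, grab_frame
s=status.state();print(s["time"],s["tool_pos"],s["contact_force"])
for n,c in (("top",dict(blue=(263,271),green=(301,271),red=(339,271),yellow=(377,271))),("side",dict(blue=(281,214),green=(285,236),red=(290,261),yellow=(296,290)))):
  p,d=grab_frame(n); cp=camera_params(n)
  d0=np.load(f"pics/{n}0.npy"); cv2.imwrite(f"pics/{n}3.png",p)
  for k,(u,v) in c.items():
    m=np.zeros(d.shape,bool); m[v-3:v+3,u-4:u+4]=1
    a=pts(cp,m,d0);b=pts(cp,m,d)
    print(n,k,a.mean(0).round(4),b.mean(0).round(4) if len(b) else None)
```

```text
11.675 [0.47725928 0.27952071 0.15963013] [ 0.07692029 -0.75515176  0.17045192]
top blue [0.484  0.2178 0.094 ] [0.4843 0.2186 0.0857]
top green [0.4818 0.1384 0.0965] [0.4818 0.1384 0.0962]
top red [0.4797 0.0594 0.0977] [0.4797 0.0594 0.0979]
top yellow [ 0.4775 -0.0198  0.097 ] [ 0.4779 -0.0209  0.0853]
side blue [0.4808 0.2112 0.0924] [0.4821 0.225  0.0833]
side green [0.4778 0.1308 0.0956] [0.4779 0.1313 0.0952]
side red [0.4759 0.0516 0.0971] [0.4759 0.0517 0.0969]
side yellow [ 0.4746 -0.0268  0.096 ] [ 0.4761 -0.0143  0.085 ]
```

View pics/side3.png

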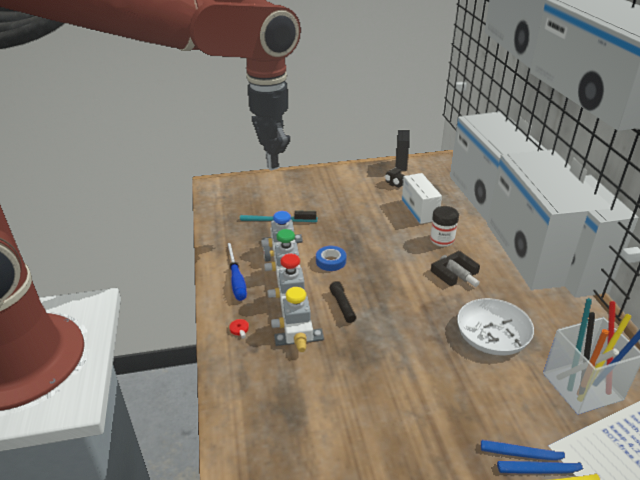

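Blue and yellow are down to about 0.085 in both cameras. Red and green are unchanged, and the tools haven't moved. Red is last.

Call:
play_rows(deltas=[[[0,-0.06,0],0],[[0,-0.12,0],0],[[0,-0.18,0],0],[[0,-0.22,0],0],[[0,-0.22,0],0]])

```text
time: 12.4
tool_pos: [0.4779, 0.0543, 0.1601]
tool_rot: [0.0, 0.985, 0.17, -0.0]
contact_force: [-0.3, 0.1, 0.1]
gripper_width: 0.001
```

Call:
play_rows(deltas=[[[0,0,-0.025],0],[[0,0,-0.05],0],[[0,0,-0.058],0],[[0,0,-0.058],0]])

```text
time: 12.9
tool_pos: [0.4781, 0.0578, 0.102]
tool_rot: [-0.0, 0.985, 0.174, -0.001]
contact_force: [-0.0, -0.4, -0.1]
gripper_width: 0.002
```

Call:
play_rows(deltas=[[[0,0.001,-0.003],0],[[0,0.001,-0.006],0],[[0,0.001,-0.008],0],[[0,0.001,-0.01],0],[[0,0.001,-0.01],0]])

```text
time: 13.52
tool_pos: [0.4792, 0.0587, 0.0928]
tool_rot: [0.0, 0.985, 0.173, 0.001]
contact_force: [1.1, 0.8, 2.7]
gripper_width: -0.001
```

Call:
play_rows(deltas=[[[0,0,-0.0015],0],[[0,0,-0.003],0],[[0,0,-0.0045],0],[[0,0,-0.006],0],[[0,0,-0.006],0]])

```text
time: 14.15
tool_pos: [0.4788, 0.0586, 0.0863]
tool_rot: [0.0, 0.985, 0.174, 0.0]
contact_force: [2.6, 0.3, 3.9]
gripper_width: 0.001
```

Call:
play_rows(deltas=[[[0,0,-0.001],0],[[0,0,-0.002],0],[[0,0,-0.002],0]])

```text
time: 14.52
tool_pos: [0.4787, 0.0586, 0.0843]
tool_rot: [0.0, 0.985, 0.173, 0.0]
contact_force: [3.0, 0.9, 2.7]
gripper_width: 0.001
```

Call:
play_rows(deltas=[[[0,0,-0.001],0],[[0,0,-0.001],0]])

```text
time: 14.78
tool_pos: [0.4787, 0.0586, 0.0837]
tool_rot: [0.0, 0.985, 0.174, -0.0]
contact_force: [1.5, 1.1, 6.2]
gripper_width: -0.002
```

Call:
play_rows(deltas=[[[0,0,-0.001],0],[[0,0,-0.002],0],[[0,0,-0.002],0]])

```text
time: 15.15
tool_pos: [0.4788, 0.0586, 0.0826]
tool_rot: [0.0, 0.985, 0.174, -0.0]
contact_force: [-1.2, 0.5, 11.1]
gripper_width: -0.001
```

Call:
play_rows(deltas=[[[0,0,-0.001],0],[[0,0,-0.001],0]])

```text
time: 15.4
tool_pos: [0.4789, 0.0586, 0.0821]
tool_rot: [0.0, 0.985, 0.174, -0.0]
contact_force: [-2.2, -0.2, 13.2]
gripper_width: -0.0
```

Call:
play_rows(deltas=[[[0,0,0.005],0],[[0,0,0.02],0],[[0,0,0.05],0],[[0,0.04,0.08],0],[[0,0.09,0.08],0]])

```text
time: 16.02
tool_pos: [0.4798, 0.1491, 0.1634]
tool_rot: [0.0, 0.985, 0.172, 0.002]
contact_force: [-0.0, -0.3, 0.1]
gripper_width: -0.002
```

Call:
play_rows(deltas=[[[0,0.06,0],0],[[0,0.12,0],0],[[0,0.13,0.02],0],[[0,0.13,0.02],0]])

```text
time: 16.52
tool_pos: [0.4792, 0.2791, 0.1821]
tool_rot: [0.0, 0.985, 0.174, 0.001]
contact_force: [-0.6, 0.1, -0.4]
gripper_width: 0.001
```

Run:
```python
from h import *
from plant import status, grab_frame
s=status.state();print(s["time"],s["tool_pos"],s["contact_force"])
for n,c in (("top",dict(blue=(263,271),green=(301,271),red=(339,271),yellow=(377,271))),("side",dict(blue=(281,214),green=(285,236),red=(290,261),yellow=(296,290)))):
  p,d=grab_frame(n); cp=camera_params(n)
  d0=np.load(f"pics/{n}0.npy"); cv2.imwrite(f"pics/{n}4.png",p)
  for k,(u,v) in c.items():
    m=np.zeros(d.shape,bool); m[v-3:v+3,u-4:u+4]=1
    a=pts(cp,m,d0);b=pts(cp,m,d)
    print(n,k,a.mean(0).round(4),b.mean(0).round(4) if len(b) else None)
```

```text
16.525 [0.47921007 0.27912981 0.18212058] [-0.56947079  0.07002781 -0.40195202]
top blue [0.484  0.2178 0.094 ] [0.4843 0.2186 0.0856]
top green [0.4818 0.1384 0.0965] [0.4818 0.1384 0.0962]
top red [0.4797 0.0594 0.0977] [0.4801 0.0589 0.0854]
top yellow [ 0.4775 -0.0198  0.097 ] [ 0.4779 -0.0209  0.0858]
side blue [0.4808 0.2112 0.0924] [0.4821 0.2249 0.0833]
side green [0.4778 0.1308 0.0956] [0.4779 0.131  0.0954]
side red [0.4759 0.0516 0.0971] [0.4782 0.0714 0.0812]
side yellow [ 0.4746 -0.0268  0.096 ] [ 0.4761 -0.0143  0.085 ]
```

View pics/side4.png

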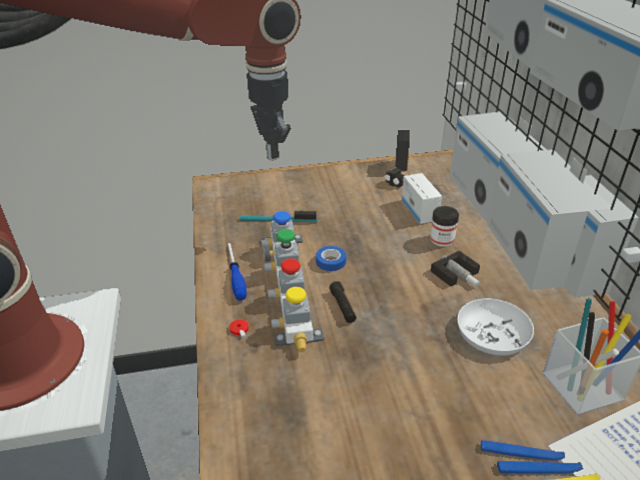

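View pics/top4.png

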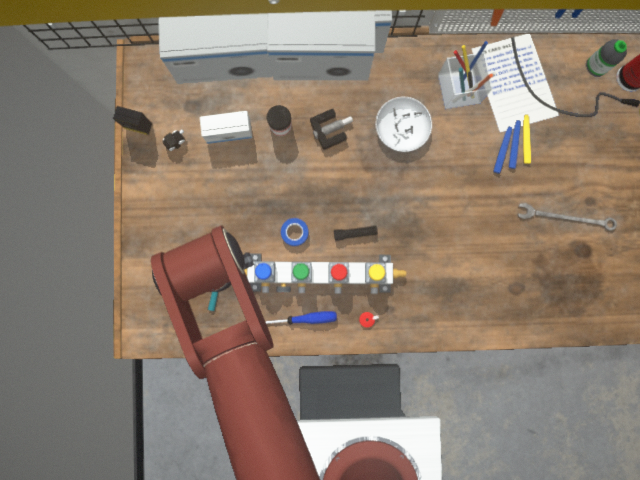

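All three knobs stand level at about 0.0855 in the top view, and green is still at 0.096. The arm is clear and the tools are where they were, so I'll hand in.

```bash
python3 -c "
from plant import ticket,status
print(status.state()['contact_force']); print(ticket.job_done())"
```

```text
[ 0.11003831 -0.37461768  0.2844342 ]
the job is handed in; nothing more can be done
None
```

I pushed in the blue, yellow and red knobs in that order and left the green vent knob out. I handed the job in at about 16.6 s, with the arm clear and touching nothing. The system reports no verdict.

- **Pushes:** I pressed each knob straight down with the fingers shut. After the roughly 4 N of friction, the force rose as the knob met its collar, and I stopped at 13–14 N on all three. The most the tool pressed at any reading was about 15 N, counting the sideways part.
- **Final heights, top camera:** blue reads 0.0856 m, yellow 0.0858 m and red 0.0854 m, against about 0.085 m when fully in. Green reads 0.096 m, as it did at the start.
- **Side camera:** it agrees for green and yellow, and reads blue a little low at 0.0833 m. Its red reading of 0.081 m disagrees. I put that down to the fixed measuring patch sliding onto the knob's edge once the knob went down, so I relied on the top view and the push force for red.
- **Tools:** comparing the last pictures with the first by eye, none of them had moved. In the last top view the arm hides part of the brush and screwdriver; both show in full in the side view.

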